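Park the balance-weight carousel

TASK

Park the balance-weight carousel: by its crank, turn the tray the shorter way round until the red drop pin falls fully into the notch in the tray's rim, near the yellow mark, stopping gently as it catches so the pin is not strained. Then slide the yellow keeper fully across over the pin's head, let go, and leave the things lying around where they are.

Things in the scene. Friction and masses are not known exactly. Their poses are not given: they have to be found in the camera images.
- carousel_base: fixed dark steel foot bolted to the bench, with a green lock tower. Origin: on the bench on the tray's axis; z up, +y from the axis to the tower. Tower: 60 mm wide (x), y 78 to 163 mm, top at z 62 mm, overhanging the tray's rim with the pin guide. A ledge with the keeper reaches to x -77 mm (y 92 to 129 mm)
- carousel_axis (a point): point on the tray's turning axis, at the height of the tray's top face (36 mm above the bench)
- index_line (a point): fixed point 85 mm from the axis on the line to the guide, 36 mm above the bench; the mark comes here, to within 17 mm either way, when the pin drops
- guide_mouth (a point): centre of the top of the vertical pin guide hole in the tower (62 mm above the bench), 105 mm from the turning axis: the notch has to come under this point
- carousel: grey round tray, 240 mm across, 12 mm thick, its dividers, weights and hub up to 16 mm higher. Origin: on the axis, centre of its underside, 24 mm above the bench; +y points to the mark. Turns endlessly both ways; friction needs 2 to 3 N at the crank; stays where left. Turning the long way (half a turn from the start, mark not yet near the guide) fails; if both ways are within 0.45 rad of half a turn either will do
- mark (a point): centre of the yellow T-shaped mark on the tray's top face (36 mm above the bench), 85 mm from the axis. The one open notch, in the dark lock ring clamped round the tray (radius 89 to 121 mm, same top face), lies only roughly outside this mark: up to 0.2 rad (21 mm) to either side. The notch is 14 mm wide, the pin 12 mm, so it drops only within about 1.5 mm of true; passed faster than 40 mm/s it may skip
- crank_grip (a point): grip point of the black upright crank handle on the tray, 55 mm from the axis, opposite the mark: round, 18 mm, 44 mm tall, spinning freely on its stem, which is worn: up to 3 mm of free play either way along the arc before the tray follows. This point is 18 mm below its top, 97 mm above the bench. Held, it can be led round the axis in an arc without turning the fingers
- pin_head (a point): centre of the top of the red head (22 mm across, 8 mm thick) of the loose steel drop pin standing in the guide: 79 mm above the bench at the start (tip on the tray). By its weight it drops 9 mm into the notch, to 70 mm, head on the tower. Then it stops the tray hard: over 9 N between pin and tray damages it (about 19 N at the crank); 6 to 8 N over the turning force is enough to feel
- keeper (a joint): travel of the yellow keeper plate (40 x 26 x 6 mm, underside 72.5 mm above the bench) along the base's local +x; about 0 clear of the pin, 0.030 m at its stop, covering the pin's head. A raised pin blocks it. Friction about 2 N; it stays where it is left
- keeper_grip (a point): grip point on the black upright handle (15 mm round, from 78.5 to 120.5 mm above the bench) of the keeper; this point is 102.5 mm above the bench. Take it from above; sliding it home moves it 30 mm along the base's local +x
- valve_jar: bystander: clear jar, 60 mm across, 75 mm tall; origin under its centre
- socket: bystander: steel wrench socket standing upright, 32 mm across, 70 mm tall; origin under its centre
- mallet: bystander: hammer lying flat, 240 mm long along its local x
- pin: the loose drop pin itself; origin at the centre of its tip's flat end, z up along the shank

How it is judged:
By the outcome, as a careful person would: the job done as asked, in the order asked, and still so for the second after the job is handed in, with the robot touching nothing.
It also fails if it takes over 58 s, if anything falls off the work surface, if the arm or the gripper's body presses on something with over 40 N, if the wrist force passes 120 N, or if a joint passes its speed limit or range.

ROBOT

A 6-joint arm with a two-finger parallel gripper is mounted at the origin on the work surface. World frame = base frame: x ahead of the robot, y to its left, z up, the work surface at z = 0. Lengths are in mm, angles in rad, forces in N, time in s.
With the tool pointing down it reaches from about 400 to 925 mm from the base axis. Payload 12.5 kg.
Tool frame: the origin (TCP) lies between the finger pads; the fingertips stand 14 mm ahead of it and the grasp point (between the pads) lies 5 mm behind it; x points along the fingers, y is the direction in which the jaws open and shut, and the axes are right-handed (so a half turn about x gives the same grasp; the last joint's range is limited). The gripper opens to 95 mm and grips with 3 to 60 N. Pads are 20 mm wide; open, the fingers measure 119 mm over their backs; the gripper's body (75 mm by 180 mm) begins 59 mm behind the grasp point.
Start: joints at [1.146, 0.491, 1.559, -0, 1.092, -0.106], TCP at [195.875, 593.53, 228.661] pointing down, gripper open.
Joint ranges: [-3.1, 3.1], [-0.84, 2.19], [0.05, 2.79], [-1.13, 4.28], [0.06, 2.93], [-2.69, 2.69]. Speed limits (rad/s): [2.22, 2.22, 2.79, 3.14, 3.14, 3.14].

INTERFACE

Orientations are given as [roll, pitch, yaw] about the fixed x, y, z axes, in that order (R = Rz(yaw) Ry(pitch) Rx(roll)).
In Python, from cell import env, cams gives the robot as it stands.
- The arm moves only by the tool carry_out, never from a script. Its arguments are lists of equal length, an entry for each row: "grip": the closure, from -1 (fully open) to 1 (shut); "linear": the shift along the tool's x, y, z scaled (see below), a list of three; "turn": the turn about the tool's x scaled (see below). In form: {"grip": [grip, ...], "linear": [[tx, ty, tz], ...], "turn": [turn, ...]}. A call has 1 to 5 rows; each row shifts and turns the commanded pose from where the row before left it, along the tool's axes as they then stand; what a row does not reach is not made up. The controller multiplies each number of a shift by 0.5 m and each number of a turn by 180 degrees. A row lasts 1/10 s, in which the tool goes at most 50 mm and 8.59 degrees, less where a joint would pass 70% of its speed; a pose out of reach is approached as far as the arm can. A call with a number of a shift or a turn outside -1 to 1 is refused whole. A call with a gripper value outside its range is refused whole. The fingers move at their own pace and stop on an object; the grip force is fixed at half the most. Time passes only in rows, so rows that do not move let the fingers close. It gives the time, the measured TCP pose, the force and the opening at its end, in the units of the state.
- env.state(): the state, without advancing time (a new reading comes with each control period).
- cams.read_camera(name): name is "scene" or "top"; returns the picture (384x512x3 uint8, blue, green, red); there is no depth.
- cams.camera_info(name): a dict with "fx", "fy", "cx", "cy" (pixels), "view" (4x4, takes a point from world to camera coordinates). Camera axes: x right, y down, z forward; pixel columns grow to the right and rows downward; lengths in mm; the calibration is good to about 2 mm. A picture is of the moment at which its call begins. camera_info takes no time and is no camera call.
- env.job_done(): hands the job in, once; it reports no verdict.
The state is a dict: "t": time; "joints": joint angles; "qvel": joint speeds; "tau": joint torques, N m; "eef_pos": TCP position; "tcp_rot": TCP orientation; "ft_force": force on the tool from outside, world axes, zero at the start; "moment": the same for the moment, N m; "opening": opening from 0.0 (shut) to 1.0 (fully open).
Only numpy, scipy, OpenCV 4.12 (cv2) and the standard library are available. Lean on these libraries where they do the work, as an engineer would, in place of code of your own. Each camera call takes 0.05 s, during which the arm holds its last target. There are 200 camera calls.

## Working session

There is one attempt and no reset: what is moved stays moved. The work goes in short steps, Python scripts to look and compute and a tool call to move; the robot and the scene stay as the last step left them, time stands still between calls to the robot, and variables do not carry over. Pictures are saved under pics/ and viewed, about 8 in all and at most 12, crops included, and the job is handed in when it is done.

Besides the shell and the picture viewer there is one more tool, called after ">>>" as name([rows], argument=value, ...), one row to a line, values as JSON. carry_out: Moves the arm, as the interface text tells. Shifts and turns lie within -1 to 1; 1 stands for 0.5 m of shift or 180 degrees of turn. Its arguments: {"type":"object","properties":{"grip":{"type":"array"},"linear":{"type":"array"},"turn":{"type":"array"}},"required":["grip","linear","turn"]}

```bash
mkdir -p pics; ls
python3 - <<'E'
from cell import env,cams
import cv2,numpy as np
s=env.state();print(s)
for n in("scene","top"):
    im=cams.read_camera(n);cv2.imwrite(f"pics/{n}0.png",im)
    i=cams.camera_info(n);print(n,i)
a=cv2.imread("pics/scene0.png");b=cv2.imread("pics/top0.png")
E
```

```text
pics
{'t': 0.0, 'joints': array([ 1.14638626e+00,  4.91533591e-01,  1.55946506e+00, -1.45672388e-05,
        1.09166733e+00, -1.05602461e-01]), 'qvel': array([-1.17168244e-03, -1.42756720e-04, -8.48773727e-04,  5.81589557e-04,
       -1.27876059e-03,  3.14189521e-05]), 'tau': array([-8.46029197e-04, -6.12660384e+01, -2.58167428e+01,  6.92276610e-02,
        4.83553531e-02, -1.17475361e-04]), 'eef_pos': array([195.78485579, 593.30203603, 228.07249129]), 'tcp_rot': array([-1.6643623 ,  1.56972292, -1.98316319]), 'ft_force': array([-0.44428011,  0.43787402, -0.62506116]), 'moment': array([0.01104315, 0.03524472, 0.07509663]), 'opening': 1.001767119919273}
scene {'fx': 398.81626253385105, 'fy': 398.81626253385105, 'cx': 258.32611411645485, 'cy': 190.0251036026002, 'view': array([[-1.55568702e-01,  9.87749644e-01,  1.22073719e-02,
         7.57154032e+01],
       [ 6.33314839e-01,  1.09214552e-01, -7.66149135e-01,
        -2.91507777e+02],
       [-7.58096758e-01, -1.11457716e-01, -6.42546873e-01,
         1.60608983e+03],
       [ 0.00000000e+00,  0.00000000e+00,  0.00000000e+00,
         1.00000000e+00]])}
top {'fx': 374.03585659728225, 'fy': 374.03585659728225, 'cx': 256.44869851029824, 'cy': 191.8007272127175, 'view': array([[-2.96449741e-02, -9.99468077e-01,  1.35918566e-02,
         1.55056117e+01],
       [-9.97339014e-01,  2.86702891e-02, -6.70291462e-02,
         5.74386110e+02],
       [ 6.66038094e-02, -1.55427662e-02, -9.97658436e-01,
         1.00609240e+03],
       [ 0.00000000e+00,  0.00000000e+00,  0.00000000e+00,
         1.00000000e+00]])}
```

View pics/top0.png

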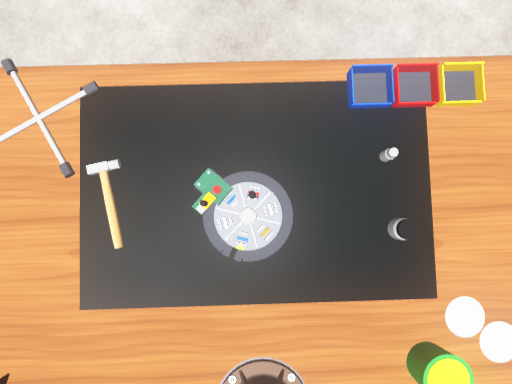

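View pics/scene0.png

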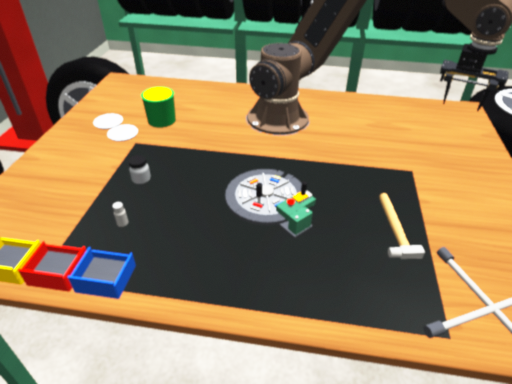

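Top: tray centre is near (248,216), the tower near (212,185) at upper left, the mark near (240,246) and the crank near (252,194). Scene: tray near (264,195), crank (260,188), pin (291,202), keeper (303,193). Next I'll enlarge both.

Run:
```python
import cv2,numpy as np
a=cv2.imread("pics/scene0.png")[160:245,215:325];b=cv2.imread("pics/top0.png")[160:270,185:300]
a=cv2.resize(a,None,fx=5,fy=5,interpolation=cv2.INTER_CUBIC)
b=cv2.resize(b,None,fx=5,fy=5,interpolation=cv2.INTER_CUBIC)
def grid(im,x0,y0):
    for c in range(0,im.shape[1],50): cv2.putText(im,str(x0+c//5),(c,10),0,.35,(0,255,255),1); cv2.line(im,(c,12),(c,18),(0,255,255),1)
    for r in range(0,im.shape[0],50): cv2.putText(im,str(y0+r//5),(0,r+4),0,.35,(0,255,255),1)
grid(a,215,160);grid(b,185,160)
cv2.imwrite("pics/s1.png",a);cv2.imwrite("pics/t1.png",b)
```

```text
(no output)
```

View pics/t1.png

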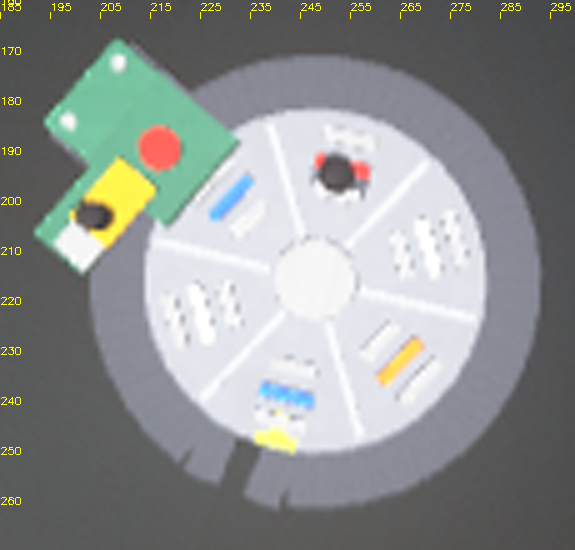

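View pics/s1.png

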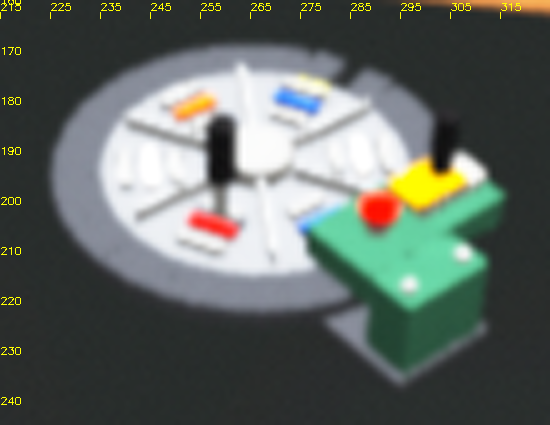

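```bash
cat > h.py <<'E'
import numpy as np
from cell import env,cams
def ray(n,u,v,z):
    i=cams.camera_info(n);V=i["view"];R,t=V[:3,:3],V[:3,3]
    o=-R.T@t;d=R.T@np.array([(u-i["cx"])/i["fx"],(v-i["cy"])/i["fy"],1])
    return o+d*(z-o[2])/d[2]
def proj(n,p):
    i=cams.camera_info(n);V=i["view"];q=V[:3,:3]@p+V[:3,3]
    return np.array([i["fx"]*q[0]/q[2]+i["cx"],i["fy"]*q[1]/q[2]+i["cy"]])
E
python3 - <<'E'
from h import *
from scipy.optimize import least_squares
def T(x,y):return x/5+185-.4,y/5+160-.4   # cubic resize half-pixel
def S(x,y):return x/5+215-.4,y/5+160-.4
P={'axis':('top',T(315.5,281),36),'pin':('top',T(160,149),79),'pinS':('scene',S(379,203),79),
'keep':('top',T(95,216),120.5),'keepS':('scene',S(447,122),120.5),'crank':('top',T(337,174),115),'crankS':('scene',S(222,120),115),
'mark':('top',T(275,440),36),'notch':('top',T(240,468),36),'cornerA':('top',T(118,38),62),'cornerB':('top',T(240,143),62),'cornerC':('top',T(167,228),62),'cornerD':('top',T(45,122),62)}
W={k:ray(n,*uv,z) for k,(n,uv,z) in P.items()}
for k,w in W.items(): 
    d=w-W['axis'];print(k,w.round(1),'r %.1f ang %.1f'%(np.hypot(*d[:2]),np.degrees(np.arctan2(d[1],d[0]))))
def model(p):
    cx,cy,b,m=p
    c=np.array([cx,cy])
    rot=lambda a,x,y:c+[np.cos(a)*x-np.sin(a)*y,np.sin(a)*x+np.cos(a)*y]
    return dict(axis=(rot(0,0,0),36),pin=(rot(b,0,105),79),keep=None,crank=(rot(m,0,-55),115),mark=(rot(m,0,85),36))
def res(p):
    M=model(p);r=[]
    for k,(n,uv,z) in P.items():
        kk=k.rstrip('S')
        if M.get(kk): r+=list(proj(n,np.r_[M[kk][0],M[kk][1]])-uv)
    return r
w=W['axis'];s=least_squares(res,[w[0],w[1],.8,3.0]);print(s.x,np.degrees(s.x[2:]),np.round(res(s.x),1))
E
```

```text
axis [509.6  24.4  36. ] r 0.0 ang 0.0
pin [579.8 102.2  79. ] r 104.7 ang 48.0
pinS [582.4 103.8  79. ] r 107.7 ang 47.5
keep [544.5 131.1 120.5] r 112.2 ang 71.9
keepS [556.6 136.1 120.5] r 121.2 ang 67.2
crank [562.   11.5 115. ] r 54.0 ang -13.8
crankS [569.1  13.4 115. ] r 60.5 ang -10.4
mark [425.6  48.3  36. ] r 87.3 ang 164.1
notch [411.4  67.4  36. ] r 107.2 ang 156.4
cornerA [640.3 124.5  62. ] r 164.6 ang 37.5
cornerB [583.   61.7  62. ] r 82.3 ang 27.0
cornerC [539.5 101.   62. ] r 82.2 ang 68.7
cornerD [597.  163.7  62. ] r 164.4 ang 57.9
[509.45733419  25.77462081  -0.74406962   1.31452944] [-42.63204889  75.31698914] [-0.5  0.1 -0.3 -0.3 -0.2 -0.5 -0.2 -0.2 -0.2 -1.5  0.4 -0.6]
```

```bash
cat >> h.py <<'E'
from scipy.spatial.transform import Rotation as Rn
def Rt(): return Rn.from_euler('xyz',env.state()["tcp_rot"]).as_matrix()
def tool(d): return (Rt().T@np.array(d,float)/500).round(4)
A=np.array([509.5,25.0])
E
python3 - <<'E'
from h import *
R=Rt();print(R.round(3));p=env.state()["eef_pos"]
yy=np.degrees(np.arctan2(R[1,1],R[0,1]));print('jaw yaw',yy)
print(tool(np.array([562.7,11.5,150])-p), np.linalg.norm(np.array([562.7,11.5,150])-p))
print('to turn (about tool x, down):', [-(a-yy) for a in(142,-38)])
E
```

```text
[[-0.     0.313  0.95 ]
 [-0.001  0.95  -0.313]
 [-1.    -0.001 -0.   ]]
jaw yaw 71.73504112532568
[ 0.157  -0.8749  1.0616] 692.2912355065029
to turn (about tool x, down): [np.float64(-70.26495887467432), np.float64(109.73504112532568)]
```

>>> carry_out([
  [0,-0.0583,0.0708],
  [0,-0.0583,0.0708],
  [0,-0.0583,0.0708],
  [0,-0.0583,0.0708],
  [0,-0.0583,0.0708],
], grip=[-1,-1,-1,-1,-1], turn=[0,0,0,0,0])

```text
t: 0.6
eef_pos: [318.8, 398.0, 228.5]
tcp_rot: [-2.114, 1.571, -2.433]
ft_force: [1.8, 0.5, 1.4]
opening: 0.998
```

>>> carry_out([
  [0,-0.0583,0.0708],
  [0,-0.0583,0.0708],
  [0,-0.0583,0.0708],
  [0,-0.0583,0.0708],
  [0,-0.0583,0.0708],
], grip=[-1,-1,-1,-1,-1], turn=[0,0,0,0,0])

```text
t: 1.1
eef_pos: [441.3, 204.0, 228.6]
tcp_rot: [2.735, 1.571, 2.416]
ft_force: [0.9, 2.5, -0.2]
opening: 1.0
```

>>> carry_out([
  [0,-0.0583,0.0708],
  [0,-0.0583,0.0708],
  [0,-0.0583,0.0708],
  [0,-0.0583,0.0708],
  [0,-0.0583,0.0708],
], grip=[-1,-1,-1,-1,-1], turn=[0,0,0,0,0])

```text
t: 1.6
eef_pos: [563.7, 10.0, 228.4]
tcp_rot: [2.91, 1.57, 2.591]
ft_force: [0.5, 0.5, 0.5]
opening: 0.999
```

>>> carry_out([
  [0,0,0],
  [0,0,0],
  [0,0,0],
  [0,0,0],
  [0,0,0],
], grip=[-1,-1,-1,-1,-1], turn=[0.0469,0.0469,0.0469,0.0469,0.0469])

```text
t: 2.1
eef_pos: [562.9, 11.8, 228.3]
tcp_rot: [-2.304, 1.57, 2.918]
ft_force: [0.2, 0.1, -0.4]
opening: 1.002
```

>>> carry_out([
  [0,0,0],
  [0,0,0],
  [0,0,0],
  [0,0,0],
  [0,0,0],
], grip=[-1,-1,-1,-1,-1], turn=[0.0469,0.0469,0.0469,0.0469,0.0469])

```text
t: 2.6
eef_pos: [562.9, 11.9, 228.3]
tcp_rot: [-1.603, 1.57, 2.882]
ft_force: [-0.2, -0.4, 0.2]
opening: 0.999
```

>>> carry_out([
  [0,0,0],
  [0,0,0],
  [0,0,0],
  [0,0,0],
  [0,0,0],
], grip=[-1,-1,-1,-1,-1], turn=[0.0469,0.0469,0.0469,0,0])

```text
t: 3.1
eef_pos: [563.0, 11.9, 228.5]
tcp_rot: [-1.162, 1.57, 2.891]
ft_force: [-1.3, -0.5, 0.3]
opening: 1.0
```

>>> carry_out([
  [0.07,0,0],
  [0.07,0,0],
  [0.07,0,0],
  [0.063,0,0],
  [0,0,0],
], grip=[-1,-1,-1,-1,-1], turn=[0,0,0,0,0])

```text
t: 3.6
eef_pos: [561.3, 12.0, 88.8]
tcp_rot: [-1.021, 1.564, 3.031]
ft_force: [0.1, 0.1, 0.8]
opening: 1.002
```

Run:
```python
from h import *
import cv2
s=env.state();R=Rt();print(s["eef_pos"],s["ft_force"],R.round(3),s["joints"].round(2))
b=cams.read_camera("scene")[140:245,205:325]
cv2.imwrite("pics/s2.png",cv2.resize(b,None,fx=5,fy=5,interpolation=cv2.INTER_CUBIC))
```

```text
[561.30715369  12.00371803  88.81850659] [0.13533478 0.12106404 0.78167195] [[-0.006  0.79  -0.613]
 [ 0.001 -0.613 -0.79 ]
 [-1.    -0.005  0.003]] [-0.1   0.58  1.85  0.    0.72  0.56]
```

View pics/s2.png

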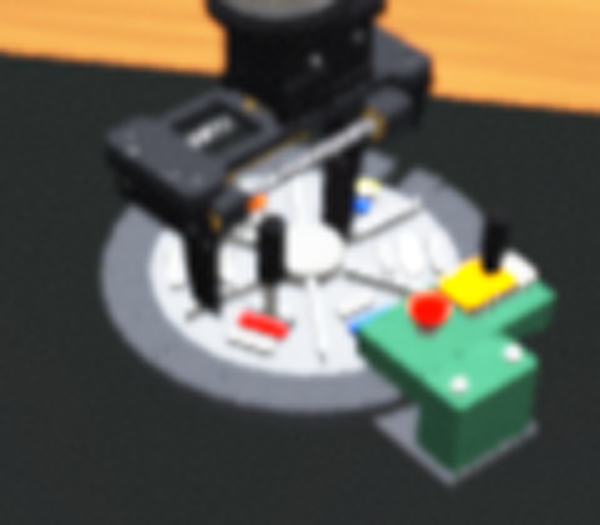

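Run:
```python
from h import *
p=env.state()["eef_pos"];R=Rt()
for s in(-1,1):
    q=p+R@np.array([14,s*53.5,0]);print(q.round(),((proj("scene",q)-[205,140])*5).round())
for q in([562.7,11.5,115],[562.7,11.5,71],[566,12,115],[566,12,71]):print(q,((proj("scene",np.array(q))-[205,140])*5).round())
```

```text
[520.  45.  77.] [335. 222.]
[605. -21.  77.] [198. 305.]
[562.7, 11.5, 115] [268. 210.]
[562.7, 11.5, 71] [267. 271.]
[566, 12, 115] [268. 214.]
[566, 12, 71] [267. 275.]
```

The handle top, at crop (272,222), sits between the two fingertips at (205,305) and (340,237), so I'll close on it.

>>> carry_out([
  [0,0,0],
  [0,0,0],
  [0,0,0],
  [0,0,0],
  [0,0,0],
], grip=[1,1,1,1,1], turn=[0,0,0,0,0])

```text
t: 4.15
eef_pos: [563.2, 11.9, 92.7]
tcp_rot: [2.255, 1.57, 0.021]
ft_force: [0.0, -0.3, -0.4]
opening: 0.633
```

>>> carry_out([
  [0,0,0],
  [0,0,0],
  [0,0,0],
  [0,0,0],
  [0,0,0],
], grip=[1,1,1,1,1], turn=[0,0,0,0,0])

```text
t: 4.65
eef_pos: [563.2, 11.9, 92.1]
tcp_rot: [2.3, 1.571, 0.066]
ft_force: [3.2, -1.6, 0.0]
opening: 0.215
```

Run:
```python
from h import *
s=env.state();print(s["eef_pos"],s["ft_force"],s["opening"]*95);d=s["eef_pos"][:2]-A
print(np.hypot(*d),np.degrees(np.arctan2(d[1],d[0])))
R=Rt();print(R.round(3))
# arc table: world increments in tool units for 10 deg cw steps
c0=np.degrees(np.arctan2(d[1],d[0]))
for k in range(20):
    a=[np.radians(c0-6*k),np.radians(c0-6*k-6)]
    v=55*np.array([np.cos(a[1])-np.cos(a[0]),np.sin(a[1])-np.sin(a[0]),0]);t=R.T@v/500;print(k,round(c0-6*k-6,1),t[1:].round(4))
```

```text
[563.20072513  11.85537501  92.10621696] [ 3.17498759 -1.64579993  0.02987031] 20.47015960006361
55.28606556184964 -13.75416869175414
[[ 0.     0.788 -0.616]
 [ 0.    -0.616 -0.788]
 [-1.     0.    -0.   ]]
0 -19.8 [0.0042 0.0107]
1 -25.8 [0.003  0.0111]
2 -31.8 [0.0019 0.0114]
3 -37.8 [0.0007 0.0115]
4 -43.8 [-0.0006  0.0115]
5 -49.8 [-0.0018  0.0114]
6 -55.8 [-0.0029  0.0111]
7 -61.8 [-0.0041  0.0108]
8 -67.8 [-0.0052  0.0103]
9 -73.8 [-0.0062  0.0097]
10 -79.8 [-0.0072  0.009 ]
11 -85.8 [-0.0081  0.0082]
12 -91.8 [-0.0089  0.0073]
13 -97.8 [-0.0096  0.0063]
14 -103.8 [-0.0102  0.0053]
15 -109.8 [-0.0107  0.0042]
16 -115.8 [-0.0111  0.003 ]
17 -121.8 [-0.0114  0.0019]
18 -127.8 [-0.0115  0.0007]
19 -133.8 [-0.0115 -0.0006]
```

>>> carry_out([
  [0,0,0],
  [0,0,0],
], grip=[1,1], turn=[0,0])

```text
t: 4.85
eef_pos: [563.8, 11.7, 92.2]
tcp_rot: [2.148, 1.569, -0.086]
ft_force: [4.4, -2.1, -2.2]
opening: 0.191
```

>>> carry_out([
  [0,0.0042,0.0107],
  [0,0.003,0.0111],
  [0,0.0019,0.0114],
  [0,0.0007,0.0115],
  [0,-0.0006,0.0115],
], grip=[1,1,1,1,1], turn=[0,0,0,0,0])

```text
t: 5.35
eef_pos: [550.8, -13.7, 92.3]
tcp_rot: [2.078, 1.567, -0.156]
ft_force: [8.2, -2.7, -5.7]
opening: 0.189
```

>>> carry_out([
  [0,-0.0018,0.0114],
  [0,-0.0029,0.0111],
  [0,-0.0041,0.0108],
  [0,-0.0052,0.0103],
  [0,0,0],
], grip=[1,1,1,1,1], turn=[0,0,0,0,0])

```text
t: 5.85
eef_pos: [531.0, -27.3, 92.3]
tcp_rot: [1.599, 1.568, -0.635]
ft_force: [4.4, -11.1, -4.5]
opening: 0.184
```

Run:
```python
from h import *
import cv2
s=env.state();d=s["eef_pos"][:2]-A
r=np.hypot(*d);u=d/r;t=np.array([u[1],-u[0]]);print(s["eef_pos"],s["ft_force"],r,np.degrees(np.arctan2(d[1],d[0])),'rad',u@s["ft_force"][:2],'tan',t@s["ft_force"][:2])
print(Rt().round(3))
b=cams.read_camera("top")[160:270,185:300]
cv2.imwrite("pics/t2.png",cv2.resize(b,None,fx=5,fy=5,interpolation=cv2.INTER_CUBIC))
```

```text
[531.04899443 -27.33031959  92.26410371] [  4.35492244 -11.1128387   -4.45289317] 56.59347585712547 -67.61872679245236 rad 11.933930370553458 tan 0.20454683610618898
[[ 0.002  0.788 -0.616]
 [-0.002 -0.616 -0.788]
 [-1.     0.003 -0.   ]]
```

View pics/t2.png

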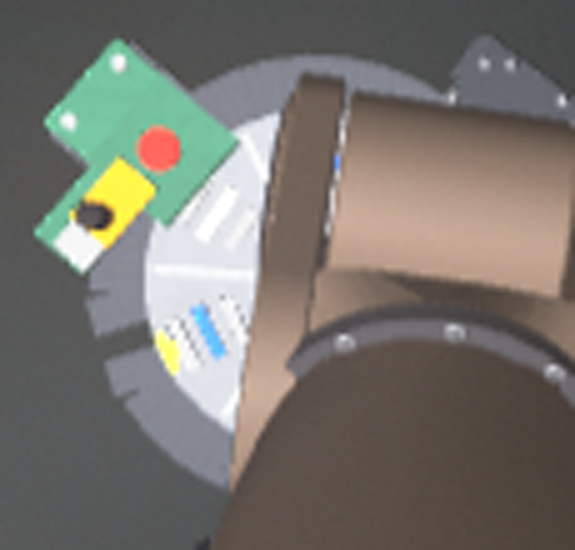

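Top crop: the notch centre is near (125,341), the mark near (168,352) and the pin head near (159,149). The tray follows the crank.

Run:
```python
from h import *
from scipy.optimize import least_squares
P=np.array([[563.8,11.7],[550.8,-13.7],[531.05,-27.33]])
s=least_squares(lambda c:np.hypot(*(P-c).T)-55,[509,25]);c=s.x;print(c,s.fun)
g=lambda x,y,z=36:ray("top",x/5+184.6,y/5+159.6,z)[:2]
for nm,p in dict(notch=(125,341),mark=(168,352),notch0=(240,468),mark0=(275,440)).items():
    for C in(A,c): d=g(*p)-C;print(nm,np.hypot(*d).round(1),np.degrees(np.arctan2(d[1],d[0])).round(1))
d=P-c;print(np.degrees(np.arctan2(d[:,1],d[:,0])))
for C in(A,c):d=g(160,149,79)-C;print('pin',np.hypot(*d),np.degrees(np.arctan2(d[1],d[0])))
# arc about c from present position, 4 deg steps
a0=np.arctan2(d[1],d[0]);R=Rt()
p=env.state()["eef_pos"][:2];a0=np.degrees(np.arctan2(*(p-c)[::-1]));print('a0',a0)
for k in range(20):
    a=np.radians([a0-3*k,a0-3*k-3]);v=55*np.array([np.diff(np.cos(a))[0],np.diff(np.sin(a))[0],0]);print(k,round(a0-3*k-3,1),(R.T@v/500)[1:].round(4))
```

```text
[510.12649306  23.46935966] [-0.05126776  0.09896065 -0.06032322]
notch 106.1 105.8
notch 107.7 105.9
mark 86.8 114.1
mark 88.5 114.0
notch0 106.8 156.6
notch0 108.0 156.0
mark0 87.0 164.4
mark0 88.1 163.6
[-12.36789406 -42.42253327 -67.6139598 ]
pin 104.3662302739205 47.69063005733176
pin 105.08707276138158 48.505017360821554
a0 -67.46461978296323
0 -70.5 [-0.003   0.0049]
1 -73.5 [-0.0032  0.0048]
2 -76.5 [-0.0035  0.0046]
3 -79.5 [-0.0037  0.0044]
4 -82.5 [-0.0039  0.0042]
5 -85.5 [-0.0041  0.004 ]
6 -88.5 [-0.0043  0.0038]
7 -91.5 [-0.0045  0.0035]
8 -94.5 [-0.0047  0.0033]
9 -97.5 [-0.0049  0.0031]
10 -100.5 [-0.005   0.0028]
11 -103.5 [-0.0052  0.0025]
12 -106.5 [-0.0053  0.0023]
13 -109.5 [-0.0054  0.002 ]
14 -112.5 [-0.0055  0.0017]
15 -115.5 [-0.0056  0.0014]
16 -118.5 [-0.0057  0.0011]
17 -121.5 [-0.0057  0.0008]
18 -124.5 [-0.0057  0.0005]
19 -127.5 [-0.0058  0.0002]
```

>>> carry_out([
  [0,-0.0009,0.0061],
  [0,-0.0032,0.0048],
  [0,-0.0035,0.0046],
  [0,-0.0037,0.0044],
  [0,-0.0039,0.0042],
], grip=[1,1,1,1,1], turn=[0,0,0,0,0])

```text
t: 6.4
eef_pos: [517.5, -31.3, 92.2]
tcp_rot: [1.737, 1.569, -0.497]
ft_force: [4.7, -6.2, -2.9]
opening: 0.188
```

>>> carry_out([
  [0,-0.0041,0.004],
  [0,-0.0043,0.0038],
  [0,-0.0045,0.0035],
  [0,-0.0047,0.0033],
  [0,-0.0049,0.0031],
], grip=[1,1,1,1,1], turn=[0,0,0,0,0])

```text
t: 6.9
eef_pos: [502.8, -31.4, 92.2]
tcp_rot: [1.391, 1.57, -0.844]
ft_force: [1.8, -6.9, -2.4]
opening: 0.191
```

```bash
cat >> h.py <<'E'
A=np.array([510.1,23.5])
def rep():
    s=env.state();d=s["eef_pos"][:2]-A
    r=np.hypot(*d);u=d/r;t=np.array([u[1],-u[0]])
    print(round(s["t"],2),s["eef_pos"].round(2),s["ft_force"].round(1),'r %.2f ang %.2f rad %.1f tan %.1f'%(r,np.degrees(np.arctan2(d[1],d[0])),u@s["ft_force"][:2],t@s["ft_force"][:2]))
    R=Rt();print('per mm outward',(R.T@np.r_[u,0]/500)[1:].round(5),'per mm cw',(R.T@np.r_[t,0]/500)[1:].round(5))
E
python3 -c "from h import *;rep()"
```

```text
6.9 [502.82 -31.36  92.2 ] [ 1.8 -6.9 -2.4] r 55.34 ang -97.55 rad 6.6 tan -2.7
per mm outward [0.00101 0.00172] per mm cw [-0.00172  0.00101]
```

>>> carry_out([
  [0,-0.0045,0.0037],
  [0,-0.0052,0.0025],
  [0,-0.0053,0.0023],
  [0,-0.0054,0.002],
  [0,0,0],
], grip=[1,1,1,1,1], turn=[0,0,0,0,0])

```text
t: 7.4
eef_pos: [490.7, -28.4, 92.2]
tcp_rot: [-1.142, 1.57, 2.907]
ft_force: [-0.8, -3.6, 1.3]
opening: 0.188
```

Run:
```python
from h import *
import cv2
rep()
b=cams.read_camera("top")[160:270,185:300]
cv2.imwrite("pics/t3.png",cv2.resize(b,None,fx=5,fy=5,interpolation=cv2.INTER_CUBIC))
```

```text
7.4 [490.69 -28.44  92.17] [-0.8 -3.6  1.3] r 55.45 ang -110.49 rad 3.6 tan -0.5
per mm outward [0.0006  0.00191] per mm cw [-0.00191  0.0006 ]
```

View pics/t3.png

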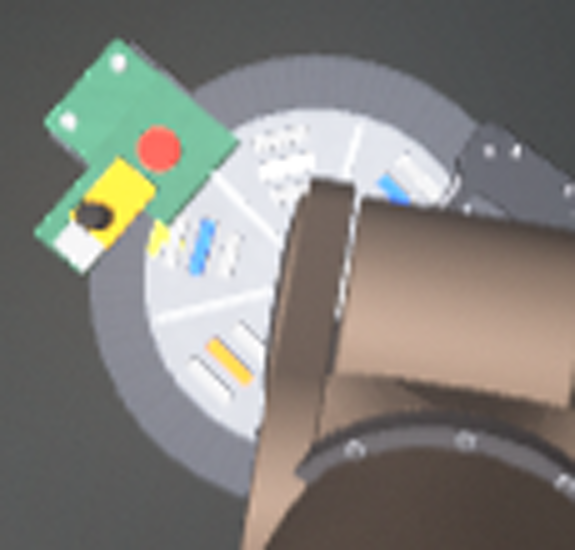

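Top crop: the mark is at (158,237), about 15° still to turn, and the pin is still up. From here I go slowly.

>>> carry_out([
  [0,-0.0019,0.0006],
  [0,-0.0019,0.0006],
  [0,-0.0019,0.0005],
  [0,-0.0019,0.0005],
  [0,-0.0019,0.0004],
], grip=[1,1,1,1,1], turn=[0,0,0,0,0])

```text
t: 7.95
eef_pos: [486.9, -26.8, 92.2]
tcp_rot: [2.279, 1.571, 0.045]
ft_force: [0.7, -4.9, 1.1]
opening: 0.188
```

>>> carry_out([
  [0,-0.0019,0.0004],
  [0,-0.001,0.0002],
  [0,-0.001,0.0002],
], grip=[1,1,1], turn=[0,0,0])

```text
t: 8.25
eef_pos: [485.1, -25.9, 92.1]
tcp_rot: [2.992, 1.571, 0.758]
ft_force: [0.7, -6.4, 1.0]
opening: 0.188
```

```bash
python3 -c "from h import *;rep()"
```

```text
8.25 [485.1  -25.86  92.15] [ 0.7 -6.4  1. ] r 55.33 ang -116.87 rad 5.4 tan -3.5
per mm outward [0.00039 0.00196] per mm cw [-0.00196  0.00039]
```

>>> carry_out([
  [0,-0.0012,0.0003],
  [0,-0.0012,0.0003],
  [0,-0.0012,0.0002],
  [0,-0.0012,0.0002],
  [0,-0.0012,0.0002],
], grip=[1,1,1,1,1], turn=[0,0,0,0,0])

```text
t: 8.75
eef_pos: [482.4, -24.4, 92.2]
tcp_rot: [3.039, 1.571, 0.804]
ft_force: [0.4, -4.4, 1.6]
opening: 0.189
```

>>> carry_out([
  [0,-0.001,0.0002],
  [0,-0.001,0.0002],
  [0,-0.001,0.0002],
], grip=[1,1,1], turn=[0,0,0])

```text
t: 9.05
eef_pos: [481.0, -23.7, 92.1]
tcp_rot: [2.961, 1.571, 0.726]
ft_force: [0.8, -3.1, 1.8]
opening: 0.187
```

```bash
python3 -c "from h import *;rep()"
```

```text
9.05 [481.04 -23.74  92.14] [ 0.8 -3.1  1.8] r 55.46 ang -121.59 rad 2.2 tan -2.3
per mm outward [0.00022 0.00199] per mm cw [-0.00199  0.00022]
```

Next, small calls of about 1 to 1.3 mm with a force check after each.

>>> carry_out([
  [0,-0.0009,0.0001],
  [0,-0.0009,0.0001],
  [0,-0.0009,0.0001],
], grip=[1,1,1], turn=[0,0,0])

```text
t: 9.35
eef_pos: [479.9, -23.0, 92.2]
tcp_rot: [-3.028, 1.571, 1.021]
ft_force: [1.5, -2.6, 2.0]
opening: 0.19
```

>>> carry_out([
  [0,-0.0009,0.0001],
  [0,-0.0009,0.0001],
  [0,-0.0009,0.0001],
], grip=[1,1,1], turn=[0,0,0])

```text
t: 9.65
eef_pos: [478.7, -22.3, 92.1]
tcp_rot: [3.026, 1.571, 0.791]
ft_force: [1.8, -2.3, 1.6]
opening: 0.19
```

>>> carry_out([
  [0,-0.0009,0.0001],
  [0,-0.0009,0.0001],
  [0,-0.0009,0.0001],
], grip=[1,1,1], turn=[0,0,0])

```text
t: 9.95
eef_pos: [477.6, -21.6, 92.1]
tcp_rot: [2.825, 1.571, 0.591]
ft_force: [1.5, 0.5, 1.4]
opening: 0.188
```

>>> carry_out([
  [0,-0.0009,0.0001],
  [0,-0.0009,0.0001],
  [0,-0.0009,0.0001],
], grip=[1,1,1], turn=[0,0,0])

```text
t: 10.25
eef_pos: [476.5, -20.9, 92.1]
tcp_rot: [2.693, 1.57, 0.459]
ft_force: [3.0, 0.4, 1.8]
opening: 0.189
```

```bash
cat >> h.py <<'E'
def red(im):
    c=im[190:215,280:302].astype(int);m=(c[...,2]>c[...,1]+70)&(c[...,2]>c[...,0]+70)
    v,u=np.nonzero(m);return len(u),round(u.mean()+280,2),round(v.mean()+190,2)
def pin():
    print('pin red',red(cams.read_camera("scene")))
E
python3 - <<'E'
from h import *
import cv2
print(red(cv2.imread("pics/scene0.png")));pin();rep()
for z in(79,70):print(proj("scene",np.array([580,102,z])))
E
```

```text
(51, np.float64(290.51), np.float64(201.02))
pin red (47, np.float64(289.87), np.float64(203.04))
10.3 [476.45 -20.84  92.13] [2.8 0.9 1.7] r 55.66 ang -127.20 rad -2.4 tan -1.7
per mm outward [3.e-05 2.e-03] per mm cw [-2.e-03  3.e-05]
[289.81943827 199.57018486]
[289.61589737 201.99780889]
```

Run:
```python
import cv2,numpy as np
from h import *
a=cv2.imread("pics/scene0.png")[175:225,270:320];b=cams.read_camera("scene")[175:225,270:320]
cv2.imwrite("pics/s3.png",cv2.resize(np.hstack([a,b]),None,fx=7,fy=7,interpolation=cv2.INTER_CUBIC))
```

```text
(no output)
```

View pics/s3.png

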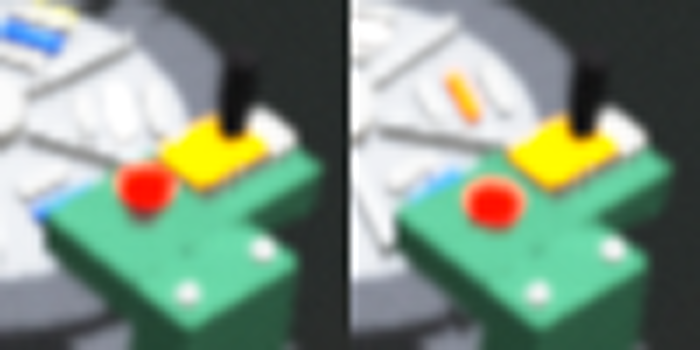

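The pin head has dropped from crop (146,190) to (145,205) and sits flat on the tower, with tangential force only about 2 N. I'll release the crank and rise.

>>> carry_out([
  [0,0,0],
  [0,0,0],
  [0,0,0],
  [0,0,0],
  [0,0,0],
], grip=[-1,-1,-1,-1,-1], turn=[0,0,0,0,0])

```text
t: 10.85
eef_pos: [476.3, -20.9, 92.0]
tcp_rot: [-1.254, 1.57, 2.795]
ft_force: [0.8, 0.2, -0.4]
opening: 0.553
```

>>> carry_out([
  [-0.03,0,0],
  [-0.06,0,0],
  [-0.06,0,0],
  [0,0,0],
  [0,0,0],
], grip=[-1,-1,-1,-1,-1], turn=[0,0,0,0.022,0])

```text
t: 11.35
eef_pos: [476.5, -21.0, 167.8]
tcp_rot: [2.174, 1.569, -0.13]
ft_force: [-0.5, 0.0, -0.7]
opening: 0.964
```

Run:
```python
from h import *
pin();rep();p=env.state()["eef_pos"];print(Rt().round(3),tool(np.array([546.4,133.4,167])-p))
```

```text
pin red (47, np.float64(289.87), np.float64(203.04))
11.4 [476.22 -20.94 167.16] [-0.1 -0.3 -0.5] r 55.89 ang -127.32 rad 0.2 tan -0.1
per mm outward [0.00016 0.00199] per mm cw [-0.00199  0.00016]
[[ 0.     0.744 -0.668]
 [ 0.    -0.668 -0.744]
 [-1.     0.    -0.   ]] [ 0.0004 -0.1017 -0.3235]
```

>>> carry_out([
  [0,-0.0254,-0.0809],
  [0,-0.0254,-0.0809],
  [0,-0.0254,-0.0809],
  [0,-0.0255,-0.0808],
  [0,0,0],
], grip=[-1,-1,-1,-1,-1], turn=[0,0,0,0,0])

```text
t: 11.9
eef_pos: [547.8, 136.9, 165.9]
tcp_rot: [-1.579, 1.57, 2.406]
ft_force: [0.1, -0.2, -0.2]
opening: 0.999
```

Run:
```python
from h import *
import cv2
rep();p=env.state()["eef_pos"];R=Rt()
b=cams.read_camera("scene")[120:225,240:360]
b=cv2.resize(b,None,fx=5,fy=5,interpolation=cv2.INTER_CUBIC);cv2.imwrite("pics/s4.png",b)
for s in(-1,0,1):
    q=p+R@np.array([14,s*53.5,0]);print(q.round(),((proj("scene",q)-[240,120])*5).round())
print(((proj("scene",np.array([546.4,133.4,120.5]))-[240,120])*5).round(),((proj("scene",np.array([546.4,133.4,78.5]))-[240,120])*5).round())
```

```text
11.9 [547.81 136.89 165.95] [ 0.1 -0.2 -0.2] r 119.50 ang 71.61 rad -0.1 tan 0.2
per mm outward [-0.00079 -0.00184] per mm cw [ 0.00184 -0.00079]
[508. 172. 152.] [397. 228.]
[548. 137. 152.] [328. 265.]
[588. 101. 152.] [255. 304.]
[316. 308.] [310. 366.]
```

View pics/s4.png

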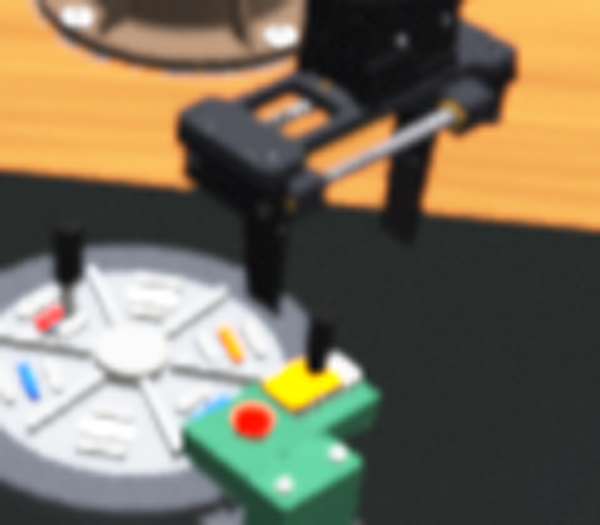

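Scene crop: the handle, at about (320,326) to (318,370), lies between the finger planes at (265,308) and (402,240). The pin head stays down at (252,420). I'll descend and close.

>>> carry_out([
  [0.03,0,0],
  [0.04,0,0],
  [0.04,0,0],
  [0.028,0,0],
  [0,0,0],
], grip=[-1,-1,-1,-1,-1], turn=[0,0,0,0,0])

```text
t: 12.45
eef_pos: [545.4, 132.2, 96.1]
tcp_rot: [-0.717, 1.566, -3.021]
ft_force: [-1.3, 0.4, -0.3]
opening: 0.999
```

>>> carry_out([
  [0,0,0],
  [0,0,0],
  [0,0,0],
  [0,0,0],
  [0,0,0],
], grip=[1,1,1,1,1], turn=[0,0,0,0,0])

```text
t: 12.95
eef_pos: [546.9, 133.3, 98.5]
tcp_rot: [2.568, 1.57, 0.265]
ft_force: [-0.5, -0.0, 0.3]
opening: 0.638
```

>>> carry_out([
  [0,0,0],
  [0,0,0],
  [0,0,0],
  [0,0,0],
  [0,0,0],
], grip=[1,1,1,1,1], turn=[0,0,0,0,0])

```text
t: 13.45
eef_pos: [546.8, 133.3, 98.1]
tcp_rot: [-2.224, 1.571, 1.756]
ft_force: [0.9, 0.9, -0.3]
opening: 0.216
```

>>> carry_out([
  [0,0,0],
  [0,0,0],
], grip=[1,1], turn=[0,0])

```text
t: 13.65
eef_pos: [546.7, 133.3, 98.1]
tcp_rot: [-1.9, 1.571, 2.08]
ft_force: [-0.4, 0.7, 0.2]
opening: 0.152
```

Run:
```python
from h import *
rep();p=env.state()["eef_pos"];print(Rt().round(3));b=np.radians(48-90)
d=p[:2]-A;print('local',d@[np.cos(b),np.sin(b)],d@[-np.sin(b),np.cos(b)],env.state()["opening"]*95)
```

```text
13.65 [546.73 133.34  98.11] [-0.4  0.7  0.2] r 115.78 ang 71.56 rad 0.6 tan -0.6
per mm outward [-0.0008  -0.00183] per mm cw [ 0.00183 -0.0008 ]
[[-0.     0.743 -0.669]
 [ 0.    -0.669 -0.743]
 [-1.    -0.    -0.   ]]
local -46.273352501494045 106.13475205661672 14.431361423035396
```

>>> carry_out([
  [0,0.006,0],
  [0,0.01,0],
  [0,0.01,0],
  [0,0.01,0],
  [0,0.01,0],
], grip=[1,1,1,1,1], turn=[0,0,0,0,0])

```text
t: 14.15
eef_pos: [564.3, 117.6, 98.1]
tcp_rot: [-2.97, 1.571, 1.01]
ft_force: [-0.7, 1.9, 0.2]
opening: 0.151
```

>>> carry_out([
  [0,0.004,0],
  [0,0.003,0],
  [0,0.003,0],
  [0,0.002,0],
  [0,0,0],
], grip=[1,1,1,1,1], turn=[0,0,0,0,0])

```text
t: 14.65
eef_pos: [568.4, 113.8, 98.1]
tcp_rot: [1.889, 1.571, -0.415]
ft_force: [0.2, -0.1, -0.2]
opening: 0.153
```

```bash
cat >> h.py <<'E'
def kp():
    s=env.state();b=np.radians(48-90);d=s["eef_pos"][:2]-A;u=np.array([np.cos(b),np.sin(b)]);v=np.array([-u[1],u[0]])
    print('local',d@u,d@v,'F',s["ft_force"][:2]@u,s["ft_force"][:2]@v,s["opening"]*95,s["t"])
E
python3 -c "from h import *;kp()"
```

```text
local -17.092946836640426 106.14920090592071 F 0.22233967233571822 0.04318450098958313 14.493580903675285 14.65
```

>>> carry_out([
  [0,0.001,0],
  [0,0.001,0],
  [0,0,0],
], grip=[1,1,1], turn=[0,0,0])

```text
t: 14.95
eef_pos: [568.7, 113.5, 98.1]
tcp_rot: [-1.326, 1.57, 2.654]
ft_force: [-3.1, 4.4, 2.1]
opening: 0.154
```

```bash
python3 -c "from h import *;kp();pin()"
```

```text
local -16.653077075163456 106.14003439879137 F -5.2644042257744 1.1870444031300829 14.624002982439606 14.95
pin red (9, np.float64(287.56), np.float64(193.78))
```

>>> carry_out([
  [0,0.001,0],
  [0,0,0],
], grip=[1,1], turn=[0,0])

```text
t: 15.2
eef_pos: [568.8, 113.5, 98.1]
tcp_rot: [-1.328, 1.569, 2.652]
ft_force: [-4.8, 6.1, 2.7]
opening: 0.154
```

```bash
python3 -c "from h import *;kp()"
```

```text
local -16.581346039343167 106.16036169471776 F -7.636802825191585 1.3162753035918415 14.617548316594725 15.2
```

>>> carry_out([
  [0,0,0],
  [0,0,0],
  [0,0,0],
  [0,0,0],
  [0,0,0],
], grip=[-1,-1,-1,-1,-1], turn=[0,0,0,0,0])

```text
t: 15.7
eef_pos: [569.6, 112.8, 98.1]
tcp_rot: [2.22, 1.571, -0.084]
ft_force: [0.4, -0.5, -1.0]
opening: 0.512
```

>>> carry_out([
  [-0.04,0,0],
  [-0.08,0,0],
  [-0.08,0,0],
  [-0.08,0,0],
  [0,0,0],
], grip=[-1,-1,-1,-1,-1], turn=[0,0,0,0,0])

```text
t: 16.2
eef_pos: [571.2, 113.1, 243.4]
tcp_rot: [2.389, 1.562, 0.086]
ft_force: [0.0, 0.1, -0.2]
opening: 0.937
```

Run:
```python
from h import *
import cv2
rep()
a=cams.read_camera("scene");cv2.imwrite("pics/scene5.png",a);b=a[160:245,215:325]
cv2.imwrite("pics/s5.png",cv2.resize(b,None,fx=6,fy=6,interpolation=cv2.INTER_CUBIC))
```

```text
16.2 [571.19 113.05 243.35] [ 0.   0.1 -0.2] r 108.40 ang 55.70 rad 0.1 tan -0.0
per mm outward [-0.00027 -0.00198] per mm cw [ 0.00198 -0.00027]
```

View pics/s5.png

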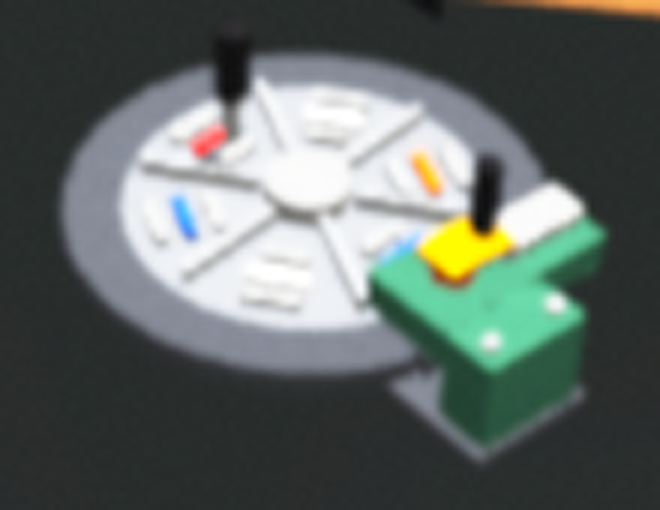

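The yellow keeper now covers the red head. Only a sliver shows below it, near crop (453,280), and the gripper is clear. I'll hand it in.

Run:
```python
from h import *
s=env.state();print(s["t"],abs(s["qvel"]).max(),s["ft_force"].round(1));print(env.job_done())
```

```text
16.25 0.05652731913505939 [-0.3 -0.4 -1.6]
the job is handed in; nothing more can be done
None
```

The carousel is parked and the job is handed in at about 16 s: pin down in the notch, keeper across, arm clear.

- **Turning:** I led the crank about 113° clockwise, the shorter way. I slowed to about 5 mm/s near the notch and stopped as soon as the camera showed the pin head down. At that point the crank showed only 2–3 N of resistance, about the normal turning friction. I did not push on to feel the hard stop.
- **Pin drop:** The head moved down about 2.0–2.1 px in the picture, against 2.4 px expected for the full 9 mm. It sat flat on the tower and did not move when I let go of the crank.
- **Keeper:** It slid about 29.7 mm until it met its stop. The resistance rose to 7.6 N with no more movement, so it passed over the dropped head unblocked.
- **Final picture:** The keeper covers the red head, and the gripper is about 140 mm above with nothing touched. I didn't look at the jar, socket and mallet again, but the arm never worked near them.

Two readings disagreed. The scene camera put heights and positions about 1–2 px (several mm) off the top camera, so I relied on the top camera and the arm's own measurements. While turning, the crank also pushed sideways with up to 12 N until I corrected the estimated axis by about 1.5 mm.

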